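Try out the donated citrus press

TASK

Try out the donated lever citrus press: push its handle all the way down, then let its spring bring the handle back up slowly, over two seconds or more, staying with it until it is fully up so that it never snaps back. Do not press the paper hole punch on the same table, and leave the wine glass there standing where it is.

Things in the scene. Friction and masses are not known exactly. Their poses are not given: they have to be found in the camera images.
- press_pad (a point): Middle of the top face of the citrus press's flat black handle (60 along the arm, 40 wide, 16 thick), which overhangs the base in free air on the robot's side. Moves with the arm. Arm up: 239 above the table, handle sloping 20 deg up to its free end; its x axis is level and points to the hinge, z up. Fully down: 95 lower and 14 farther from the hinge, so a straight push down stays on it. In mm.
- press_arm (a joint): Angle of the citrus press's arm: 0 = up on its stop, 0.5 rad = down on its stop. Springy: about 5 N at the handle at the top, 10 N at the bottom; nothing latches, let go and it snaps up. The press is fixed: aluminium base 150 x 120 mm, post at the back, steel bowl, steel dome under the arm; hinge axis 165 mm above the table, 180 mm from the handle point (level, along its x).
- punch_arm (a joint): Angle of the sprung arm of the paper hole punch, a low office device (125 x 115 mm, about 105 mm high, black base, wide flat dark steel arm) that is not to be pressed: 0 = up, 0.25 rad = down.
- wineglass_mid (a point): Centre, half-way up, of a loose empty clear wine glass, 166 mm high and 72 mm wide. The press, the hole punch and this glass stand in a rough row across the table, in any order.
Things that resemble listed ones, but are neither listed nor needed, are in the scene too. Leave any purple or yellow look-alike of the part that bears punch_arm alone. What is shaped like the part that bears wineglass_mid but turquoise is not meant.

How it is judged:
On the way:
1. the press's handle is pushed all the way down (value of joint press_arm above 0.43 rad), for 0.2 s.
At the end, for the whole second after the job is handed in: The press's arm is back up (within 0.04 rad of its upper stop), the hole punch's arm is up (within 0.05 rad), and the wine glass stands upright (within 10 degrees) within 30 mm of where it started (value of joint press_arm below 0.04 rad and value of joint punch_arm below 0.05 rad and distance of wineglass_mid from where it was at the start of the episode below 0.03 m and angle between wineglass_mid's own z axis and vertical below 0.17 rad); the robot touches nothing.
It fails at once if the press's arm snaps back (rises faster than 0.8 rad/s, about 150 mm/s at the handle) (velocity of joint press_arm below -0.8 rad/s).
It fails at once if the hole punch is pressed (more than 0.1 rad) (value of joint punch_arm above 0.1 rad).
It fails at once if the wine glass is tipped (more than 20 degrees) (angle between wineglass_mid's own z axis and vertical above 0.35 rad).
It also fails if it takes over 35 s, if anything falls off the work surface, if the arm or the gripper's body presses on something with over 40 N, if the wrist force passes 120 N, or if a joint passes its speed limit or range.

ROBOT

A 6-joint arm with a two-finger parallel gripper is mounted at the origin on the work surface. World frame = base frame: x ahead of the robot, y to its left, z up, the work surface at z = 0. Lengths are in m, angles in rad, forces in N, time in s.
With the tool pointing down it reaches from about 0.225 to 0.875 m from the base axis. Payload 3.4 kg.
Tool frame: the origin (TCP) lies between the finger pads; the fingertips stand 14 mm ahead of it and the grasp point (between the pads) lies 5 mm behind it; z points along the fingers, y is the direction in which the jaws open and shut (so a half turn about z gives the same grasp; the last joint's range is limited). The gripper opens to 85 mm and grips with 20 to 120 N. Pads are 22 mm wide; open, the fingers measure 114 mm over their backs; the gripper's body (76 mm by 85 mm) begins 54 mm behind the grasp point. The pads swing forward as they close: fully open they stand 13 mm farther back than shut.
Start: joints at [1.08, 0.276, 1.505, -0, 1.361, -0.121], TCP at [0.208, 0.536, 0.245] pointing down, gripper open.
Joint ranges: [-2.89, 2.89], [-0.75, 2.08], [0.22, 2.7], [-1.18, 4.32], [0.11, 2.71], [-2.7, 2.7]. Speed limits (rad/s): [2.57, 2.57, 3.14, 3.14, 3.14, 3.14].

INTERFACE

Orientations are given as a unit quaternion [w, x, y, z].
In Python, from rig import manip, get_image, job gives the robot as it stands. The module is installed in compiled form; this text tells all that it offers.
- The arm moves only by the tool step_arm, never from a script. Its argument "moves" is one flat list of numbers, 5 for each row, row after row: the shift along the tool's x, y, z as a fraction of full scale, then the turn about the tool's z as a fraction of full scale, then the gripper's target within -1 to 1 (shut at 1, half-way at 0, fully open at -1). In form: [dx, dy, dz, twist, hand, dx, dy, dz, twist, hand, ...]. A call has 1 to 5 rows; each row is the pose to reach, as a shift and turn from the pose commanded when the call began, along the tool's axes at that moment, turning the shorter way round; what a row does not reach only later rows make up. Full scale, the value 1, is 500 mm for a shift and pi rad for a turn. A row lasts 1/10 s, in which the tool goes at most 50 mm and 8.59 degrees, less where a joint would pass 70% of its speed; a pose out of reach is approached as far as the arm can. A call with a number of a shift or a turn outside -1 to 1 is refused whole. A call with a gripper value outside its range is refused whole. The fingers move at their own pace and stop on an object; "force" is the grip in N (left out, the last holds). Time passes only in rows, so rows that repeat a pose let the fingers close. It gives the time, the measured TCP pose, the force and the opening at its end, in the units of the state.
- manip.get_state(): the state, without advancing time (a new reading comes with each control period).
- get_image(name): name is "scene" or "top" or "wrist"; returns a dict with "frame" (480x640x3 uint8, blue, green, red), "fx", "fy", "cx", "cy" (pixels), "rvec" (rotation vector, rad) and "tvec" (3), from world to camera coordinates, as OpenCV has them; the wrist camera has in their place "T_tool_cam" (4x4, takes a point from camera to tool coordinates, whose origin is the TCP and whose axes are the flange's). Camera axes: x right, y down, z forward; pixel columns grow to the right and rows downward; lengths in m; the calibration is good to about 2 mm. A picture is of the moment at which its call begins: read the wrist's pose just before it. There is no depth.
- job.sign_off(): hands the job in, once; it reports no verdict.
The state is a dict: "clock": time; "qpos": joint angles; "qd": joint speeds; "effort": joint torques, N m; "position": TCP position; "ee_rot": TCP orientation; "contact_force": force on the tool from outside, world axes, zero at the start; "moment": the same for the moment, N m; "width": finger opening in m.
Only numpy, scipy, OpenCV 4.12 (cv2) and the standard library are available. Lean on these libraries where they do the work, as an engineer would, in place of code of your own. Each camera call takes 0.05 s, during which the arm holds its last target. There are 200 camera calls.

## Working session

There is one attempt and no reset: what is moved stays moved. The work goes in short steps, Python scripts to look and compute and a tool call to move; the robot and the scene stay as the last step left them, time stands still between calls to the robot, and variables do not carry over. Pictures are saved under pics/ and viewed, about 8 in all and at most 12, crops included, and the job is handed in when it is done.

Besides the shell and the picture viewer there is one more tool, called after "Request:" as a command line: name --argument value ..., lists and objects as JSON in quotes. step_arm: Moves the arm, as the interface text tells. Its arguments: {"type":"object","properties":{"moves":{"type":"array","items":{"type":"number","minimum":-1,"maximum":1}},"force":{"type":"number"}},"required":["moves"]}

```bash
mkdir -p pics; cat > h.py <<'E'
import numpy as np, cv2
from rig import manip, get_image, job
def save(c,n):
    im=get_image(c); cv2.imwrite(f'pics/{n}.png',im['frame']); np.savez(f'pics/{n}.npz',**im); return im
def ray(n,u,v):
    d=np.load(f'pics/{n}.npz'); R=cv2.Rodrigues(d['rvec'])[0]; C=-R.T@d['tvec'].ravel()
    w=R.T@np.array([(u-d['cx'])/d['fx'],(v-d['cy'])/d['fy'],1]); return C,w/np.linalg.norm(w)
def plane(n,u,v,z):
    C,w=ray(n,u,v); return C+w*(z-C[2])/w[2]
def tri(a,b):
    (C,w),(D,x)=ray(*a),ray(*b); s=np.linalg.lstsq(np.c_[w,-x],D-C,rcond=None)[0]
    p,q=C+s[0]*w,D+s[1]*x; return (p+q)/2,np.linalg.norm(p-q)
def proj(n,P):
    d=np.load(f'pics/{n}.npz'); K=np.array([[d['fx'],0,d['cx']],[0,d['fy'],d['cy']],[0,0,1]],float)
    return cv2.projectPoints(np.array(P,float).reshape(-1,1,3),d['rvec'],d['tvec'],K,None)[0].reshape(-1,2)
E
python3 -c "
from h import *
save('scene','s0');save('top','t0');print(manip.get_state())
for n in('s0','t0'):print(ray(n,320,240))"
```

```text
{'clock': 0.1, 'qpos': array([ 1.08000772e+00,  2.76577840e-01,  1.50599291e+00,  6.05946003e-07,
        1.36068271e+00, -1.20992875e-01]), 'qd': array([ 9.72211056e-05, -7.53970924e-04, -2.50136394e-03, -1.01670330e-03,
        1.38466605e-03,  6.86655856e-04]), 'effort': array([ 1.05431507e-03, -4.17699623e+01, -2.46403366e+01, -1.33224594e-04,
        5.77678147e-03,  1.72501706e-05]), 'position': array([0.20761637, 0.53574855, 0.24450532]), 'ee_rot': array([-2.50352402e-04,  1.83846141e-01,  9.82954682e-01, -7.91766060e-04]), 'contact_force': array([-0.42621342, -0.04662017, -0.15084281]), 'moment': array([-0.03545924,  0.02481252,  0.00970428]), 'width': 0.08558866431101866}
(array([ 1.58025581, -0.18210329,  0.85564759]), array([-0.80971874,  0.19516548, -0.55341305]))
(array([0.50146131, 0.03291568, 1.49286043]), array([ 0.07104132,  0.02314546, -0.9972048 ]))
```

View pics/s0.png

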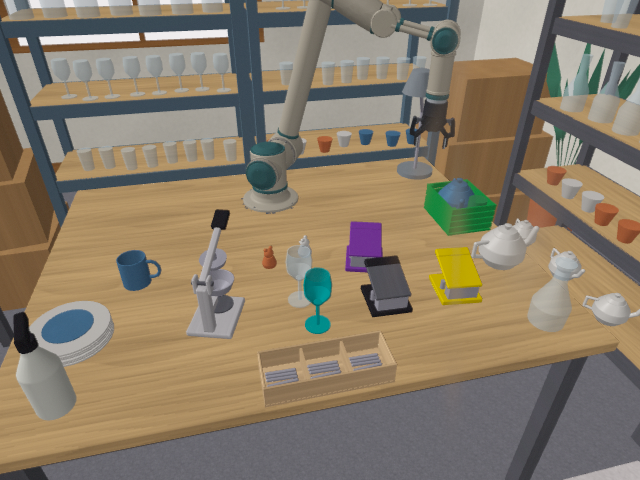

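View pics/t0.png

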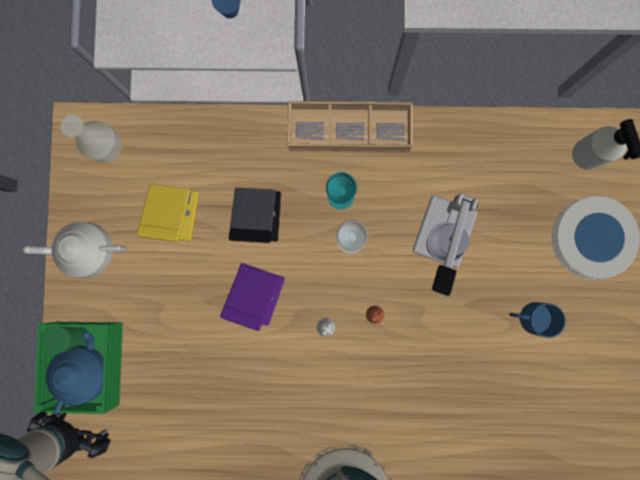

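The press handle (black) is at scene (220,219) and top (444,280). It is the only lever press here, with an aluminium base and steel bowl and dome. The clear glass is at scene (300,275) and top (352,237), and the black punch at scene (387,285) and top (255,215). The turquoise glass and the purple and yellow punches are look-alikes. Next I measure the handle and confirm it in a crop.

```bash
python3 -c "
from h import *
out=[];cs={}
for n,(x,y,w,h) in dict(s0=(195,195,50,50),t0=(420,255,50,50)).items():
    f=cv2.imread(f'pics/{n}.png')[y:y+h,x:x+w]
    m=(f.max(2)<50).astype('uint8')
    k,l,st,c=cv2.connectedComponentsWithStats(m); i=1+st[1:,4].argmax(); cs[n]=c[i]+(x,y)
    ct=cv2.findContours((l==i).astype('uint8'),0,2)[0][0]
    r=cv2.minAreaRect(ct); print(n,st[i],cs[n],(r[0][0]+x,r[0][1]+y),r[1:], (cv2.boxPoints(r)+(x,y)).round(1).tolist())
    out.append(cv2.resize(f,(400,400),interpolation=cv2.INTER_NEAREST))
cv2.imwrite('pics/c1.png',np.hstack(out))
print('tri',tri(('s0',*cs['s0']),('t0',*cs['t0'])))
print('top z.239',plane('t0',*cs['t0'],.239))
# post/hinge top & base
for p in [(464,202),(444,280)]: print(p,plane('t0',*p,.165),plane('t0',*p,.239))
print('base corners',[plane('t0',*p,.02).round(3) for p in [(432,198),(477,208),(415,238)]])
print('glass',plane('t0',352,236,.166),'punch',plane('t0',255,215,.1))
"
```

```text
s0 [ 16  15  18  19 250] [219.884 218.808] (219.64705848693848, 219.41176414489746) ((14.067066192626953, 20.372989654541016), 14.03624439239502) [[210.4, 227.6], [215.3, 207.8], [228.9, 211.2], [224.0, 231.0]]
t0 [ 13  11  23  29 462] [443.6991342  279.91558442] (443.83962059020996, 279.8113193511963) ((17.994230270385742, 26.647947311401367), 15.945395469665527) [[431.5, 290.2], [438.8, 264.5], [456.2, 269.5], [448.8, 295.1]]
tri (array([ 0.51174891, -0.195292  ,  0.23334131]), np.float64(0.0005737574410326333))
top z.239 [ 0.51172813 -0.19397769  0.239     ]
(464, 202) [ 0.68409888 -0.25210821  0.165     ] [ 0.67392071 -0.23622419  0.239     ]
(444, 280) [ 0.51215935 -0.20802338  0.165     ] [ 0.51156316 -0.19459615  0.239     ]
base corners [array([ 0.713, -0.205,  0.02 ]), array([ 0.69 , -0.315,  0.02 ]), array([ 0.614, -0.164,  0.02 ])]
glass [ 0.60570879 -0.00637921  0.166     ] punch [0.65667273 0.21643915 0.1       ]
```

View pics/c1.png

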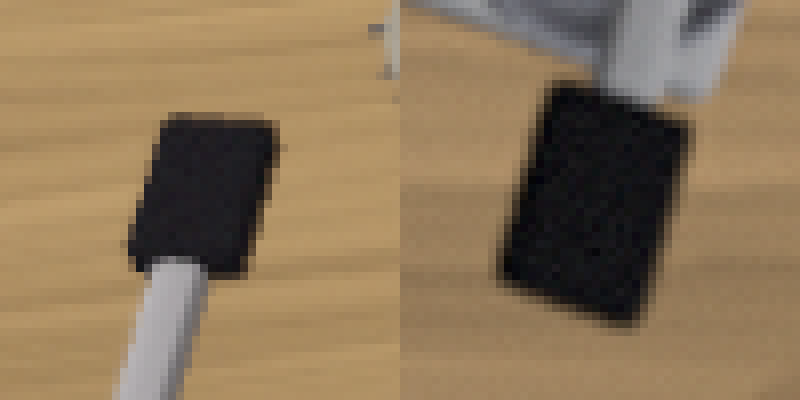

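Request:
step_arm --moves '[0, 0, -0.15, 0, 1, 0, 0, -0.2, 0, 1, -0.07, -0.073, -0.2, 0, 1, -0.14, -0.146, -0.2, 0, 1, -0.21, -0.22, -0.2, 0, 1]' --force 60

```text
clock: 0.6
position: [0.2655, 0.3962, 0.3452]
ee_rot: [0.0, 0.183, 0.983, -0.0]
contact_force: [1.6, -0.5, 1.5]
width: 0.0125
```

Request:
step_arm --moves '[-0.069, -0.072, 0, 0, 1, -0.138, -0.144, 0, 0, 1, -0.207, -0.216, 0, 0, 1, -0.276, -0.288, 0, 0, 1, -0.345, -0.36, 0, 0, 1]'

```text
clock: 1.1
position: [0.361, 0.1655, 0.3452]
ee_rot: [0.0, 0.184, 0.983, 0.0]
contact_force: [1.0, 0.4, -0.7]
width: 0.0003
```

Request:
step_arm --moves '[-0.069, -0.072, 0, 0, 1, -0.138, -0.144, 0, 0, 1, -0.207, -0.216, 0, 0, 1, -0.276, -0.288, 0, 0, 1, -0.345, -0.36, 0, 0, 1]'

```text
clock: 1.6
position: [0.4569, -0.0648, 0.3451]
ee_rot: [-0.0, 0.184, 0.983, 0.0]
contact_force: [1.6, -0.3, -0.4]
width: -0.0
```

Request:
step_arm --moves '[-0.06, -0.065, 0, 0, 1, -0.12, -0.13, 0, 0, 1, -0.183, -0.2, 0.05, 0, 1, -0.183, -0.2, 0.1, 0, 1, -0.183, -0.2, 0.1, 0, 1]'

```text
clock: 2.1
position: [0.504, -0.1894, 0.2908]
ee_rot: [-0.005, 0.185, 0.983, 0.002]
contact_force: [-0.4, 1.0, 0.4]
width: -0.0002
```

```bash
python3 -c "
from h import *
s=manip.get_state();print(s['position'],s['contact_force'])
out=[]
for c,n,b in(('scene','s1',(150,120)),('top','t1',(370,190))):
    save(c,n);f=cv2.imread(f'pics/{n}.png')[b[1]:b[1]+150,b[0]:b[0]+130]
    tip=s['position']+[0,0,-.014]
    p=proj(n,[tip,[.512,-.194,.239]])-b;print(p)
    f=cv2.resize(f,None,fx=3,fy=3)
    for q,col in zip(p,((0,0,255),(0,255,0))):cv2.circle(f,(int(q[0]*3),int(q[1]*3)),3,col,-1)
    out.append(f)
cv2.imwrite('pics/c2.png',np.hstack(out))"
```

```text
[ 0.50399925 -0.18944715  0.29078021] [-0.40469529  0.98044978  0.37682185]
[[70.13025729 82.67280962]
 [70.24461468 96.9548804 ]]
[[74.85866351 93.65652977]
 [73.70989495 89.78341399]]
```

View pics/c2.png

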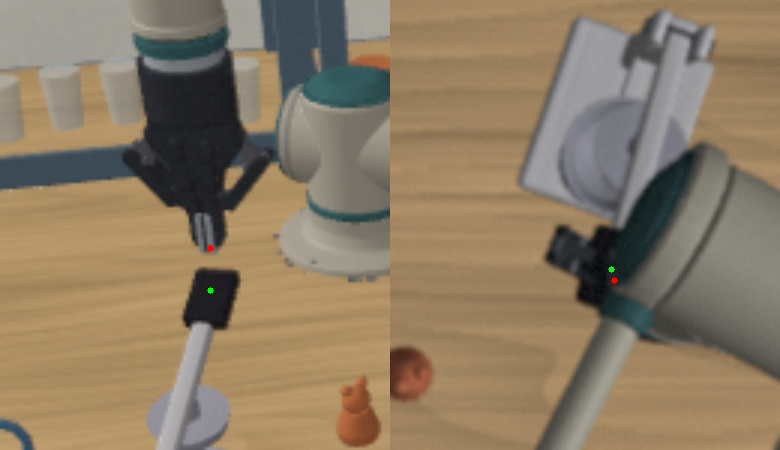

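Tips are centred over the handle in both views (red tip projection above the green pad point). I start descending.

Request:
step_arm --moves '[0, 0, 0.02, 0, 1, 0, 0, 0.04, 0, 1, 0, 0, 0.06, 0, 1, 0, 0, 0.075, 0, 1, 0, 0, 0.085, 0, 1]'

```text
clock: 2.7
position: [0.5055, -0.1886, 0.2526]
ee_rot: [-0.0, 0.184, 0.983, 0.0]
contact_force: [-2.1, 0.7, 5.8]
width: -0.0002
```

Request:
step_arm --moves '[0, 0, 0.01, 0, 1, 0, 0, 0.02, 0, 1, 0, 0, 0.03, 0, 1, 0, 0, 0.04, 0, 1, 0, 0, 0.05, 0, 1]'

```text
clock: 3.2
position: [0.5054, -0.189, 0.2284]
ee_rot: [-0.0, 0.184, 0.983, -0.0]
contact_force: [-2.9, 2.2, 7.7]
width: -0.0002
```

Request:
step_arm --moves '[0, 0, 0.01, 0, 1, 0, 0, 0.02, 0, 1, 0, 0, 0.03, 0, 1, 0, 0, 0.04, 0, 1, 0, 0, 0.05, 0, 1]'

```text
clock: 3.7
position: [0.5045, -0.1886, 0.2033]
ee_rot: [-0.001, 0.184, 0.983, 0.0]
contact_force: [-5.9, 2.4, 8.3]
width: 0.0
```

Request:
step_arm --moves '[0, 0, 0.01, 0, 1, 0, 0, 0.02, 0, 1, 0, 0, 0.03, 0, 1, 0, 0, 0.04, 0, 1, 0, 0, 0.05, 0, 1]'

```text
clock: 4.2
position: [0.5035, -0.1883, 0.1782]
ee_rot: [-0.002, 0.184, 0.983, 0.0]
contact_force: [-7.3, 2.7, 10.5]
width: -0.0
```

Request:
step_arm --moves '[0, 0, 0.008, 0, 1, 0, 0, 0.016, 0, 1, 0, 0, 0.024, 0, 1, 0, 0, 0.03, 0, 1, 0, 0, 0.03, 0, 1]'

```text
clock: 4.7
position: [0.5041, -0.1885, 0.1633]
ee_rot: [-0.002, 0.184, 0.983, 0.0]
contact_force: [-6.6, 2.6, 10.3]
width: 0.0002
```

Request:
step_arm --moves '[0, 0, 0.004, 0, 1, 0, 0, 0.008, 0, 1, 0, 0, 0.012, 0, 1, 0, 0, 0.012, 0, 1]'

```text
clock: 5.1
position: [0.5045, -0.1886, 0.1588]
ee_rot: [-0.001, 0.184, 0.983, -0.0]
contact_force: [-7.4, 2.9, 14.4]
width: 0.0001
```

Request:
step_arm --moves '[0, 0, 0.002, 0, 1, 0, 0, 0.004, 0, 1, 0, 0, 0.004, 0, 1, 0, 0, 0.004, 0, 1, 0, 0, 0.004, 0, 1]'

```text
clock: 5.6
position: [0.5045, -0.1886, 0.1584]
ee_rot: [-0.0, 0.184, 0.983, -0.0]
contact_force: [-9.8, 3.2, 24.4]
width: 0.0002
```

```bash
python3 -c "
from h import *
s=manip.get_state();print(s['position'],s['contact_force'])
save('scene','s2');f=cv2.imread('pics/s2.png')[150:350,150:350]
cv2.imwrite('pics/c3.png',cv2.resize(f,None,fx=3,fy=3))"
```

```text
[ 0.50454312 -0.18863763  0.15835149] [-9.7610463   3.23753709 24.38046752]
```

View pics/c3.png

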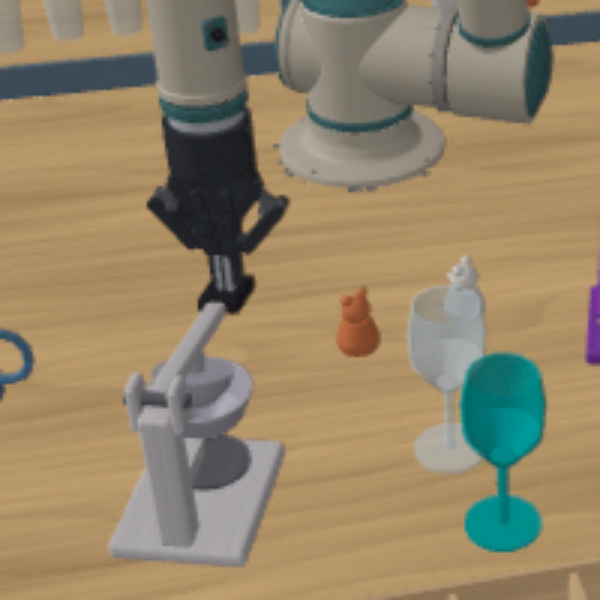

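The handle is down on its stop: travel stalled at z 0.158 and force jumped to 24 N, and the picture shows the dome in the bowl. Now the slow rise, about 30 mm/s.

Request:
step_arm --moves '[0, 0, -0.004, 0, 1, 0, 0, -0.009, 0, 1, 0, 0, -0.015, 0, 1, 0, 0, -0.021, 0, 1, 0, 0, -0.027, 0, 1]'

```text
clock: 6.15
position: [0.5038, -0.1884, 0.1692]
ee_rot: [-0.002, 0.184, 0.983, 0.0]
contact_force: [-7.0, 0.8, 9.7]
width: 0.0
```

Request:
step_arm --moves '[0, 0, -0.006, 0, 1, 0, 0, -0.012, 0, 1, 0, 0, -0.018, 0, 1, 0, 0, -0.024, 0, 1, 0, 0, -0.03, 0, 1]'

```text
clock: 6.65
position: [0.5036, -0.1883, 0.184]
ee_rot: [-0.002, 0.184, 0.983, 0.0]
contact_force: [-6.0, 2.3, 9.1]
width: -0.0001
```

Request:
step_arm --moves '[0, 0, -0.006, 0, 1, 0, 0, -0.012, 0, 1, 0, 0, -0.018, 0, 1, 0, 0, -0.024, 0, 1, 0, 0, -0.03, 0, 1]'

```text
clock: 7.15
position: [0.5045, -0.1886, 0.1991]
ee_rot: [-0.001, 0.184, 0.983, 0.0]
contact_force: [-4.6, 1.3, 8.2]
width: 0.0001
```

Request:
step_arm --moves '[0, 0, -0.006, 0, 1, 0, 0, -0.012, 0, 1, 0, 0, -0.018, 0, 1, 0, 0, -0.024, 0, 1, 0, 0, -0.03, 0, 1]'

```text
clock: 7.65
position: [0.5064, -0.1893, 0.2146]
ee_rot: [0.001, 0.184, 0.983, -0.0]
contact_force: [-0.2, 0.7, 7.0]
width: -0.0001
```

Request:
step_arm --moves '[0, 0, -0.006, 0, 1, 0, 0, -0.012, 0, 1, 0, 0, -0.018, 0, 1, 0, 0, -0.024, 0, 1, 0, 0, -0.03, 0, 1]'

```text
clock: 8.15
position: [0.5092, -0.1903, 0.2301]
ee_rot: [0.004, 0.184, 0.983, -0.001]
contact_force: [5.4, -1.8, 4.5]
width: -0.0002
```

Request:
step_arm --moves '[0, 0, -0.006, 0, 1, 0, 0, -0.012, 0, 1, 0, 0, -0.018, 0, 1, 0, 0, -0.024, 0, 1, 0, 0, -0.03, 0, 1]'

```text
clock: 8.65
position: [0.5071, -0.1897, 0.244]
ee_rot: [0.002, 0.184, 0.983, -0.0]
contact_force: [4.3, -1.9, 2.7]
width: 0.0002
```

Request:
step_arm --moves '[0, 0, -0.004, 0, 1, 0, 0, -0.008, 0, 1, 0, 0, -0.012, 0, 1, 0, 0, -0.016, 0, 1, 0, 0, -0.02, 0, 1]'

```text
clock: 9.15
position: [0.5058, -0.189, 0.2533]
ee_rot: [-0.0, 0.184, 0.983, 0.0]
contact_force: [3.8, -1.2, 2.6]
width: 0.0002
```

Request:
step_arm --moves '[0, 0, -0.004, 0, 1, 0, 0, -0.008, 0, 1, 0, 0, -0.012, 0, 1, 0, 0, -0.016, 0, 1, 0, 0, -0.02, 0, 1]'

```text
clock: 9.65
position: [0.5039, -0.1882, 0.2623]
ee_rot: [-0.003, 0.184, 0.983, 0.001]
contact_force: [-0.5, 1.0, -0.7]
width: 0.0002
```

Request:
step_arm --moves '[0, 0, -0.02, 0, 1, 0, 0, -0.06, 0, 1, 0, 0, -0.12, 0, 1, 0, 0, -0.18, 0, 1, 0, 0, -0.18, 0, 1]'

```text
clock: 10.15
position: [0.5069, -0.1897, 0.3579]
ee_rot: [0.003, 0.184, 0.983, -0.001]
contact_force: [-0.4, 0.7, -0.2]
width: -0.0001
```

```bash
python3 -c "
from h import *
save('scene','s3');s=manip.get_state();print(s['position'],s['contact_force'])
d=cv2.imread('pics/s3.png')[180:350,150:450]
f=cv2.imread('pics/s0.png')[180:350,150:450]
cv2.imwrite('pics/c4.png',cv2.resize(np.vstack([f,d]),None,fx=1.7,fy=1.7))"
```

```text
[ 0.5061587  -0.1893013   0.35562923] [ 0.09044369 -0.75397082  0.06536302]
```

View pics/c4.png

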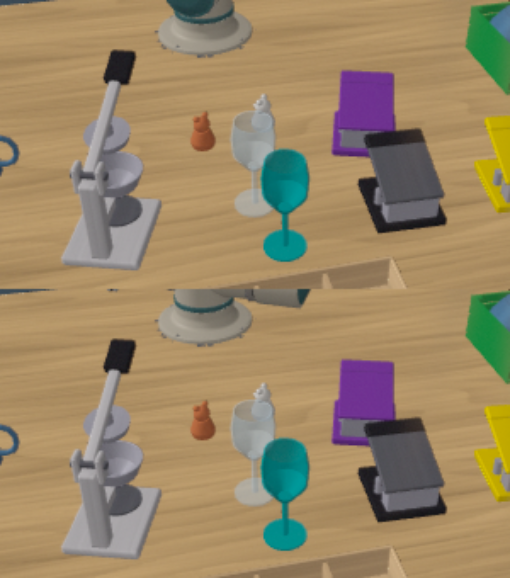

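The before and after crops match: press arm up, glass and punch unchanged, gripper clear. Handing in.

```bash
python3 -c "
from rig import job
print(job.sign_off())"
```

```text
the job is handed in; nothing more can be done
None
```

I pushed the press handle down to its stop and let it back up slowly, then handed the job in at about 10 s of the 35 s allowed. No verdict was reported.

- **Push:** With the gripper shut, the tool stalled at z 0.158 m and the upward force rose from about 10 N to 24 N. It was held there for more than 0.2 s.
- **Return:** The handle came up over about 3.5 s at roughly 30 mm/s or less. The force fell steadily and reached about zero between z 0.253 and 0.262 m, around the height where contact first began.
- **Last checks:** The before and after pictures agree by eye. The press arm is fully up, the clear glass and the black hole punch look unmoved, and the gripper is about 0.1 m clear with about zero contact force.
- **Not checked:** I never read the joint angles directly. Full travel and full return rest on the forces, the tool height and the pictures. No check failed or disagreed.

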